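# Stand the volumetric flasks in their cork rings

## Task

Stand each of the four glass volumetric flasks (two small, one medium, one large) upright inside the cork ring of its size, base on the bench: the large flask in the largest ring, the medium one in the middle-sized ring, and one small flask in each of the two smallest rings. Set each down gently, do not drop it or tip it over, and leave the two black-capped sample bottles where they stand.

Things in the scene. Friction and masses are not known exactly. Their poses are not given: they have to be found in the camera images.
- flask_small_1: Small volumetric flask, 124 mm tall: round clear-glass bulb 41 mm wide below (flat foot), thin straight upright neck 11 mm wide, teal stopper on top. Loose, stands upright. Origin: centre of its underside; z up the neck. Grasp the neck, anywhere 75 to 110 mm above its underside. Belongs in either small ring.
- flask_small_2: Small volumetric flask, 124 mm tall: round clear-glass bulb 41 mm wide below (flat foot), thin straight upright neck 11 mm wide, teal stopper on top. Loose, stands upright. Origin: centre of its underside; z up the neck. Grasp the neck, anywhere 75 to 110 mm above its underside. Belongs in either small ring. Same as the other small flask.
- flask_medium: Medium volumetric flask, 150 mm tall: round clear-glass bulb 49 mm wide below (flat foot), thin straight upright neck 14 mm wide, teal stopper on top. Loose, stands upright. Origin: centre of its underside; z up the neck. Grasp the neck, anywhere 90 to 135 mm above its underside. Belongs in the medium ring.
- flask_large: Large volumetric flask, 187 mm tall: round clear-glass bulb 62 mm wide below (flat foot), thin straight upright neck 17 mm wide, teal stopper on top. Loose, stands upright. Origin: centre of its underside; z up the neck. Grasp the neck, anywhere 110 to 170 mm above its underside. Belongs in the large ring.
- ring_small_1: Small flat cork ring lying on the bench, outside diameter 78 mm, straight open bore 56 mm across, 15 mm high; it is fixed. The bench shows through the bore. Origin: centre of the bore, at bench level; z up.
- ring_small_2: Small flat cork ring lying on the bench, outside diameter 78 mm, straight open bore 56 mm across, 15 mm high; it is fixed. The bench shows through the bore. Origin: centre of the bore, at bench level; z up.
- ring_medium: Medium flat cork ring lying on the bench, outside diameter 98 mm, straight open bore 66 mm across, 15 mm high; it is fixed. The bench shows through the bore. Origin: centre of the bore, at bench level; z up.
- ring_large: Large flat cork ring lying on the bench, outside diameter 124 mm, straight open bore 80 mm across, 15 mm high; it is fixed. The bench shows through the bore. Origin: centre of the bore, at bench level; z up.
- sample_a: Translucent white sample bottle with black screw cap, 37 mm wide, 81 mm tall, loose, standing among the flasks; not part of the job, to be left where it is. Origin: centre of its underside.
- sample_b: Translucent white sample bottle with black screw cap, 37 mm wide, 81 mm tall, loose, standing among the flasks; not part of the job, to be left where it is. Origin: centre of its underside.

How it is judged:
At the end, for the whole second after the job is handed in: Each flask upright (0.1 rad), at rest, its base on the bench (5 mm) in a ring of its own size, one to a ring, its axis within 15 (large), 13.5 (medium) or 12 mm (small) of the ring's centre; both sample bottles upright within 30 mm of where they began (horizontal distance between flask_large and ring_large below 0.015 m and horizontal distance between flask_medium and ring_medium below 0.0135 m and ((horizontal distance between flask_small_1 and ring_small_1 below 0.012 m and horizontal distance between flask_small_2 and ring_small_2 below 0.012 m) or (horizontal distance between flask_small_1 and ring_small_2 below 0.012 m and horizontal distance between flask_small_2 and ring_small_1 below 0.012 m)) and height (world z) of each of flask_small_1, flask_small_2, flask_medium, flask_large below 0.005 m and angle between each of flask_small_1, flask_small_2, flask_medium, flask_large, sample_a, sample_b's own z axis and vertical below 0.1 rad and linear speed of each of flask_small_1, flask_small_2, flask_medium, flask_large below 0.02 m/s and distance of each of sample_a, sample_b from where it was at the start of the episode below 0.03 m); the robot touches nothing.
It fails at once if a flask is tipped over (angle between any of flask_small_1, flask_small_2, flask_medium, flask_large's own z axis and vertical above 0.6 rad).
It fails at once if a flask is dropped (out of the fingers with its base more than 30 mm above the bench) ((height (world z) of flask_small_1 above 0.03 m and contact force between the fingers and flask_small_1 below 0.02 N) or (height (world z) of flask_small_2 above 0.03 m and contact force between the fingers and flask_small_2 below 0.02 N) or (height (world z) of flask_medium above 0.03 m and contact force between the fingers and flask_medium below 0.02 N) or (height (world z) of flask_large above 0.03 m and contact force between the fingers and flask_large below 0.02 N)).
It fails at once if a sample bottle is moved more than 30 mm or knocked over (distance of any of sample_a, sample_b from where it was at the start of the episode above 0.03 m or angle between any of sample_a, sample_b's own z axis and vertical above 0.4 rad).
It also fails if it takes over 109 s, if anything falls off the work surface, if the arm or the gripper's body presses on something with over 40 N, if the wrist force passes 120 N, or if a joint passes its speed limit or range.

## Robot

A 6-joint arm with a two-finger parallel gripper is mounted at the origin on a cart in front of the work surface, level with it; the furniture and walls round the work are solid. World frame = base frame: x ahead of the robot, y to its left, z up, the work surface at z = 0. Lengths are in m, angles in rad, forces in N, time in s.
With the tool pointing down it reaches from about 0.4 to 0.825 m from the base axis. Payload 7 kg.
Tool frame: the origin (TCP) lies at the very end of the fingers, on their centre line; the grasp point (between the pads) lies 19 mm behind it (arm.grip_point_offset is the distance from the TCP to the grasp point, in m); z points along the fingers, y is the line along which they close (so a half turn about z gives the same grasp; the last joint's range is limited). The gripper opens to 88 mm and grips with 3 to 60 N. Pads are 19 mm wide; open, the fingers measure 130 mm over their backs; the gripper's body (78 mm by 193 mm) begins 47 mm behind the grasp point.
Start: joints at [-1.022, 0.359, 0.012, 0, -1.224, -0.288], TCP at [0.174, -0.652, 0.227] pointing down, gripper open.
Joint ranges: [-3.07, 3.07], [-1.43, 2.12], [-1.02, 1.25], [-3.03, 1.67], [-3.05, -0], [-3.03, 3.03]. Speed limits (rad/s): [2.39, 2.39, 3.01, 3.14, 3.14, 3.14].

## Interface

Orientations are given as [roll, pitch, yaw] about the fixed x, y, z axes, in that order (R = Rz(yaw) Ry(pitch) Rx(roll)).
In Python, from station import arm, cams gives the robot as it stands.
- The arm moves only by the shell command python3 -m handwheel 'ROWS' [FORCE]. ROWS is JSON, a list that holds one entry, the list of rows, each a list of 7 numbers: the shift along the tool's x, y, z normalised to -1 to 1, where 1 is 0.08 m, then the turn, a rotation vector about the tool's x, y, z normalised to -1 to 1, where 1 is 0.5 rad, then the closure in counts, from 0 (fully open) to 255 (shut). In form: [[[x, y, z, wx, wy, wz, hand], ...]]. A call has 1 to 5 rows; each row is the pose to reach, as a shift and turn from the pose commanded when the call began, along the tool's axes at that moment; what a row does not reach only later rows make up. A row lasts 1/8 s, in which the tool goes at most 62.5 mm and 10.7 degrees, less where a joint would pass 70% of its speed; a pose out of reach is approached as far as the arm can. A call with a number of a shift or a turn outside -1 to 1 is refused whole. A call with a gripper value outside its range is refused whole. The fingers move at their own pace and stop on an object; FORCE is the grip in N (left out, the last holds). Time passes only in rows, so rows that repeat a pose let the fingers close. It gives the time, the measured TCP pose, the force, the opening and the grip force at its end, in the units of the state.
- arm.get_state(): the state, without advancing time (a new reading comes with each control period).
- cams.grab_frame(name): name is "scene" or "top" or "wrist"; returns the picture (384x512x3 uint8, blue, green, red); there is no depth.
- cams.camera_info(name): a dict with "camera_matrix" (3x3 intrinsics, pixels), "R" (3x3) and "t" (3): a world point X has camera coordinates R X + t; the wrist camera has in their place "hand_eye" (4x4, takes a point from camera to tool coordinates, whose origin is the TCP and whose axes are the flange's). Camera axes: x right, y down, z forward; pixel columns grow to the right and rows downward; lengths in m; the calibration is good to about 2 mm. A picture is of the moment at which its call begins: read the wrist's pose just before it. camera_info takes no time and is no camera call.
- arm.job_done(): hands the job in; it is judged then, once.
The state is a dict: "t": time; "q": joint angles; "qd": joint speeds; "joint_efforts": joint torques, N m; "eef_pos": TCP position; "ee_rot": TCP orientation; "force": force on the tool from outside, world axes, zero at the start; "moment": the same for the moment, N m; "width": finger opening in m; "gripper_force": force on a finger pad.
Only numpy, scipy, OpenCV 4.12 (cv2) and the standard library are available. Lean on these libraries where they do the work, as an engineer would, in place of code of your own. Each camera call takes 0.05 s, during which the arm holds its last target. There are 200 camera calls.

## Working session

There is one attempt and no reset: what is moved stays moved. The work goes in short steps, Python scripts to look and compute and a shell command to move; the robot and the scene stay as the last step left them, time stands still between calls to the robot, and variables do not carry over. Pictures are saved under pics/ and viewed, at most 14 in all, crops included, and the job is handed in when it is done.

```bash
ls; mkdir -p pics; python3 - <<'E'
from station import arm,cams
import cv2
s=arm.get_state();print({k:s[k] for k in('t','eef_pos','ee_rot','width','force')})
for n in('top','scene'):
    cv2.imwrite(f'pics/{n}0.png',cams.grab_frame(n))
    c=cams.camera_info(n);print(n,c)
print(cams.camera_info('wrist'),arm.grip_point_offset)
E
```

```text
pics
{'t': 0.0, 'eef_pos': array([ 0.17387612, -0.65167588,  0.225619  ]), 'ee_rot': array([ 3.13988755e+00, -1.43069698e-04, -2.88094626e+00]), 'width': 0.08787686116278316, 'force': array([ 0.00771641,  0.35834123, -0.04129545])}
top {'camera_matrix': array([[412.54224562,   0.        , 253.45176002],
       [  0.        , 412.54224562, 184.1282532 ],
       [  0.        ,   0.        ,   1.        ]]), 'R': array([[ 0.02819738, -0.99943643, -0.01821363],
       [-0.98488231, -0.02466209, -0.17146025],
       [ 0.17091443,  0.02277301, -0.98502266]]), 't': array([-0.01829719,  0.55940558,  1.1431992 ])}
scene {'camera_matrix': array([[487.28317515,   0.        , 253.50876578],
       [  0.        , 487.28317515, 188.57129335],
       [  0.        ,   0.        ,   1.        ]]), 'R': array([[ 0.43623292, -0.8996966 , -0.01571193],
       [-0.5673536 , -0.26145415, -0.78086594],
       [ 0.69843448,  0.34955365, -0.62450101]]), 't': array([-0.23351938,  0.32700477,  1.00909053])}
{'camera_matrix': array([[297.60154589,   0.        , 252.66789133],
       [  0.        , 297.60154589, 187.93339512],
       [  0.        ,   0.        ,   1.        ]]), 'hand_eye': array([[-9.60022456e-04, -9.65336505e-01, -2.61006727e-01,
         7.13605615e-02],
       [ 9.99999382e-01, -7.80374880e-04, -7.91924048e-04,
         2.42777523e-04],
       [ 5.60790099e-04, -2.61007326e-01,  9.65336657e-01,
        -1.59109658e-01],
       [ 0.00000000e+00,  0.00000000e+00,  0.00000000e+00,
         1.00000000e+00]])} 0.0188
```

View pics/top0.png

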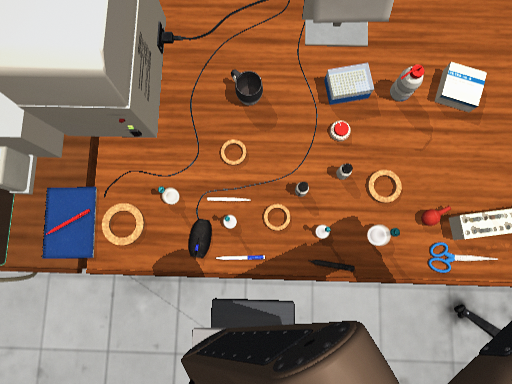

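View pics/scene0.png

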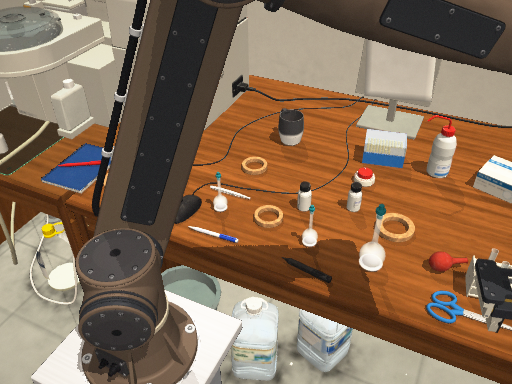

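The top view shows rings at about (233,152), (277,217), (385,186) and (123,224). Flasks are at about (170,196), (230,222), (323,232) and (378,235), and bottles at (303,188) and (345,171). I'll enlarge it.

```bash
python3 - <<'E'
import cv2
im=cv2.imread('pics/top0.png')
def crop(n,x0,x1,y0,y1,k):
    c=cv2.resize(im[y0:y1,x0:x1],None,fx=k,fy=k,interpolation=cv2.INTER_CUBIC)
    for x in range(-(-x0//10)*10,x1,10):
        cv2.line(c,((x-x0)*k,0),((x-x0)*k,6 if x%50 else 14),(0,255,0),1)
        if x%20==0: cv2.putText(c,str(x),((x-x0)*k,24),0,.4,(0,255,0),1)
    for y in range(-(-y0//10)*10,y1,10):
        cv2.line(c,(0,(y-y0)*k),(6,(y-y0)*k),(0,255,0),1)
        if y%20==0: cv2.putText(c,str(y),(8,(y-y0)*k+4),0,.4,(0,255,0),1)
    cv2.imwrite(n,c)
crop('pics/cA.png',95,255,135,255,5)
crop('pics/cB.png',255,415,145,265,5)
E
```

```text
(no output)
```

View pics/cA.png

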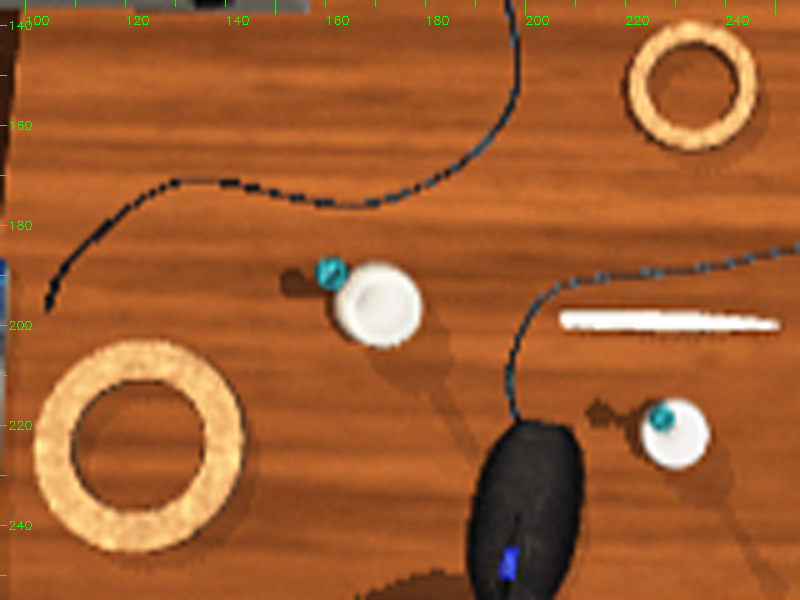

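View pics/cB.png

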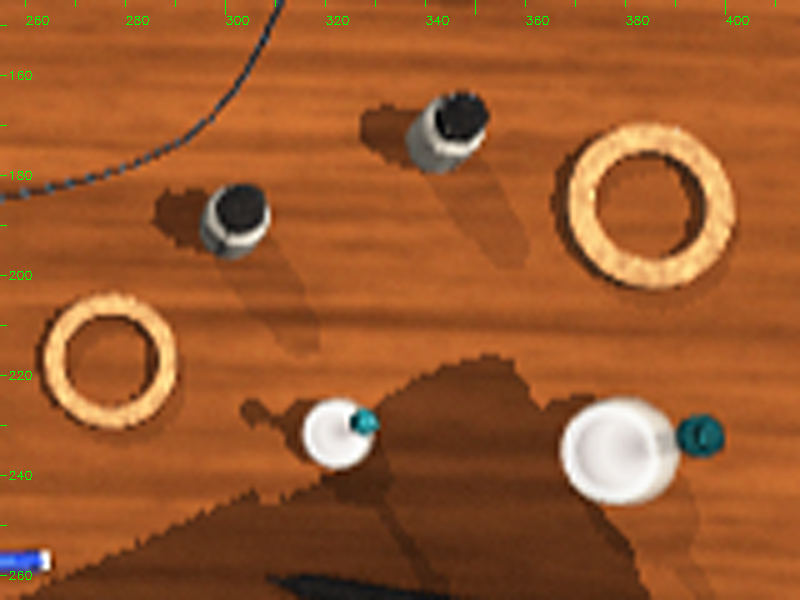

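```bash
cat > h.py <<'E'
import numpy as np
from station import arm,cams
from scipy.spatial.transform import Rotation as Ro
def back(n,u,v,z):
    c=cams.camera_info(n);K,R,t=c['camera_matrix'],c['R'],c['t']
    d=R.T@np.linalg.solve(K,[u,v,1]);C=-R.T@t
    return (C+d*(z-C[2])/d[2])[:2]
def to(x,y,z,yaw=None):
    "shift (tool units) and yaw change from the present pose to a tool-down TCP goal"
    s=arm.get_state();R=Ro.from_euler('xyz',s['ee_rot'])
    g=Ro.from_euler('xyz',[np.pi,0,s['ee_rot'][2] if yaw is None else yaw])
    d=R.inv().apply(np.array([x,y,z])-s['eef_pos'])/.08
    w=(R.inv()*g).as_rotvec()/.5
    print('shift',d.round(3),'turn',w.round(3),'| pos',s['eef_pos'].round(4),'rpy',s['ee_rot'].round(3),'t',s['t'],'w',s['width'],'gf',s['gripper_force'])
E
python3 - <<'E'
from h import *
for n,u,v in [('s1',233.5,152.2),('s2',277,217.2),('med',385.2,186.2),('lar',122.7,224.1)]: print('ring',n,back('top',u,v,.015).round(4))
for n,a,b,h,r in [('med',(170.7,196),(161.4,189.6),.15,.0245),('s1',(230.2,221.6),(227.4,218.4),.124,.0205),('s2',(322.6,231.6),(327.8,229.2),.124,.0205),('lar',(379.2,235.2),(395.2,232.2),.187,.031)]:
    print('flask',n,back('top',*a,r).round(4),back('top',*b,h).round(4))
for n,u,v in [('A',303.2,186.8),('B',347.2,168.8)]: print(n,back('top',u,v,.081).round(4))
E
```

```text
ring s1 [0.6615 0.0602]
ring s2 [ 0.469  -0.0743]
ring med [ 0.569  -0.3913]
ring lar [0.4367 0.378 ]
flask med [0.5223 0.2396] [0.5213 0.237 ]
flask s1 [0.452  0.0618] [0.4521 0.0617]
flask s2 [ 0.4303 -0.2064] [ 0.4306 -0.205 ]
flask lar [ 0.4238 -0.3658] [ 0.4234 -0.3615]
A [ 0.5499 -0.1435]
B [ 0.6044 -0.2666]
```

```bash
python3 - <<'E'
from h import *
import numpy as np
to(.4235,-.363,.23,-np.pi)
E
```

```text
shift [-3.945  2.683 -0.05 ] turn [ 0.003 -0.001  0.521] | pos [ 0.1739 -0.6517  0.2257] rpy [ 3.14  -0.    -2.881] t 0.1 w 0.08783069733415777 gf 0.0
```

```bash
python3 -m handwheel '[[[0,0,0,0,0,0.3,0],[0,0,-0.05,0,0,0.52,0],[0,0,-0.05,0,0,0.52,0]]]'
for i in 1 2 3 4; do python3 -m handwheel '[[[-0.26,0.3,0,0,0,0,0],[-0.52,0.6,0,0,0,0,0],[-0.78,0.9,0,0,0,0,0]]]' >/dev/null; done
python3 -c "
from h import *
to(.4235,-.363,.136,-np.pi)
import cv2;cv2.imwrite('pics/w1.png',cams.grab_frame('wrist'))"
```

```text
t: 0.48
eef_pos: [0.174, -0.6521, 0.2304]
ee_rot: [3.141, -0.0, -3.14]
force: [-0.6, -0.9, 0.6]
width: 0.0876
gripper_force: 0.0
shift [ 0.005 -0.     1.179] turn [ 0.    -0.     0.008] | pos [ 0.4239 -0.363   0.2304] rpy [ 3.141 -0.    -3.138] t 1.975 w 0.08769095646987461 gf 0.0
```

View pics/w1.png

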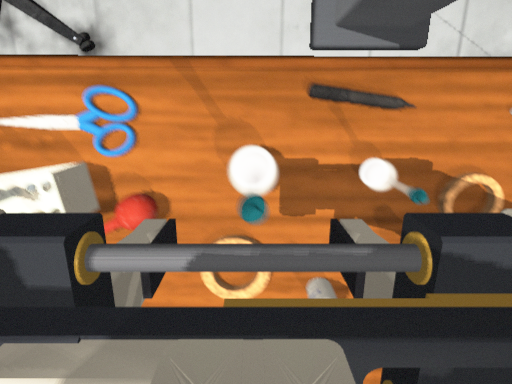

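The stopper at (253,208) sits centred between the fingers, so I'll descend and grip.

```bash
python3 -m handwheel '[[[0,0,0.25,0,0,0,0],[0,0,0.5,0,0,0,0],[0,0,0.75,0,0,0,0],[0,0,0.9,0,0,0,0],[0,0,0.98,0,0,0,0]]]' >/dev/null
python3 -m handwheel '[[[0,0,0.1,0,0,0,0],[0,0,0.2,0,0,0,0],[0,0,0.2,0,0,0,120]]]' 12
for i in 1 2; do python3 -m handwheel '[[[0,0,0,0,0,0,180],[0,0,0,0,0,0,255],[0,0,0,0,0,0,255],[0,0,0,0,0,0,255],[0,0,0,0,0,0,255]]]'; done
```

```text
t: 3.02
eef_pos: [0.4231, -0.3638, 0.1356]
ee_rot: [3.141, -0.001, -3.141]
force: [0.5, -0.0, 0.3]
width: 0.082
gripper_force: 0.0
t: 3.65
eef_pos: [0.4234, -0.364, 0.1362]
ee_rot: [-3.142, 0.0, -3.141]
force: [0.5, 0.7, 0.6]
width: 0.0332
gripper_force: 0.0
t: 4.28
eef_pos: [0.4233, -0.3639, 0.136]
ee_rot: [3.141, -0.0, -3.141]
force: [0.3, 0.3, -1.3]
width: 0.0168
gripper_force: 12.0
```

```bash
for i in 1 2; do python3 -m handwheel '[[[0,0,-0.15,0,0,0,255],[0,0,-0.35,0,0,0,255],[0,0,-0.6,0,0,0,255],[0,0,-0.8,0,0,0,255],[0,0,-0.92,0,0,0,255]]]' 18|tail -6; done
for i in 1 2 3 4 5 6 7 8 9 10; do python3 -m handwheel '[[[0,0.18,0,0,0,0,255],[0,0.37,0,0,0,0,255],[0,0.55,0,0,0,0,255],[0,0.74,0,0,0,0,255],[0,0.927,0,0,0,0,255]]]' |grep -E 'pos|width|force' | tr '\n' ' ';echo; done
python3 -c "
from h import *
to(.4365,.378,.139,-np.pi)
import cv2;cv2.imwrite('pics/w2.png',cams.grab_frame('wrist'))"
```

```text
t: 4.9
eef_pos: [0.4238, -0.3641, 0.2114]
ee_rot: [-3.141, 0.002, -3.141]
force: [-0.3, 0.4, -0.9]
width: 0.0166
gripper_force: 18.0
t: 5.52
eef_pos: [0.4236, -0.3641, 0.2845]
ee_rot: [-3.141, 0.001, -3.141]
force: [-0.3, -0.4, -1.0]
width: 0.0168
gripper_force: 18.0
eef_pos: [0.4233, -0.2886, 0.2833] force: [-0.3, 1.0, -1.0] width: 0.0167 gripper_force: 18.0 
eef_pos: [0.4233, -0.2146, 0.2834] force: [0.4, -0.0, -0.3] width: 0.0165 gripper_force: 18.0 
eef_pos: [0.4232, -0.1405, 0.2834] force: [-0.2, 0.6, -1.4] width: 0.0167 gripper_force: 18.0 
eef_pos: [0.4231, -0.0664, 0.2834] force: [-0.1, 0.0, -1.9] width: 0.0162 gripper_force: 18.0 
eef_pos: [0.4231, 0.0078, 0.2834] force: [-1.1, -0.8, -0.7] width: 0.0167 gripper_force: 18.0 
eef_pos: [0.423, 0.082, 0.2833] force: [-0.3, 0.3, -0.6] width: 0.017 gripper_force: 18.0 
eef_pos: [0.423, 0.1562, 0.2833] force: [0.4, 0.2, -1.1] width: 0.0164 gripper_force: 18.0 
eef_pos: [0.4229, 0.2303, 0.2834] force: [-0.2, 0.1, -0.8] width: 0.0167 gripper_force: 18.0 
eef_pos: [0.4229, 0.3045, 0.2833] force: [-0.2, -0.7, -0.6] width: 0.0166 gripper_force: 18.0 
eef_pos: [0.4228, 0.3787, 0.2833] force: [0.4, -0.3, -1.0] width: 0.0167 gripper_force: 18.0 
shift [-0.171 -0.008  1.804] turn [-0.     0.     0.001] | pos [0.4228 0.3787 0.2833] rpy [-3.142  0.    -3.141] t 11.775 w 0.01666564857883344 gf 17.992429733276367
```

View pics/w2.png

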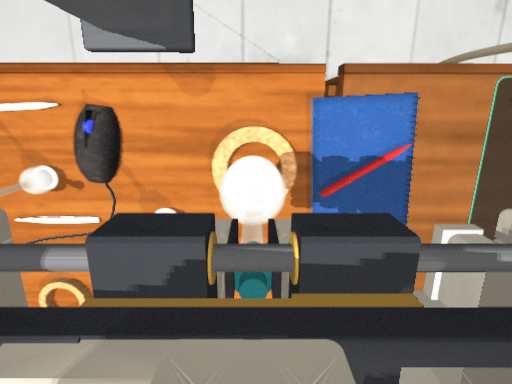

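The flask hangs straight and the large ring is just below and ahead of it at (254,165), so I'll lower it.

```bash
python3 -m handwheel '[[[-0.06,0,0,0,0,0,255],[-0.12,0,0.1,0,0,0,255],[-0.17,0,0.3,0,0,0,255],[-0.17,0,0.5,0,0,0,255],[-0.17,0,0.7,0,0,0,255]]]' |grep pos
python3 -m handwheel '[[[0,0,0.2,0,0,0,255],[0,0,0.4,0,0,0,255],[0,0,0.6,0,0,0,255],[0,0,0.75,0,0,0,255],[0,0,0.85,0,0,0,255]]]' |grep -E 'pos|^force'
python3 -m handwheel '[[[0,0,0.1,0,0,0,255],[0,0,0.16,0,0,0,255],[0,0,0.2,0,0,0,255],[0,0,0.22,0,0,0,255],[0,0,0.22,0,0,0,255]]]' |grep -E 'pos|^force'
python3 -c "
from h import *
to(.4365,.378,.136,-np.pi)"
```

```text
eef_pos: [0.4363, 0.3771, 0.2257]
eef_pos: [0.4363, 0.3776, 0.1585]
force: [0.2, -0.6, -1.5]
eef_pos: [0.4364, 0.3777, 0.1419]
force: [-0.3, -0.4, -1.6]
shift [-0.001  0.004  0.074] turn [0.    0.    0.002] | pos [0.4364 0.3777 0.1419] rpy [ 3.141  0.    -3.141] t 13.7 w 0.0161583076632468 gf 17.992761433124542
```

```bash
python3 -m handwheel '[[[0,0,0.03,0,0,0,255],[0,0,0.05,0,0,0,255],[0,0,0.065,0,0,0,255],[0,0,0.065,0,0,0,255]]]' |grep -E 'pos|^force'
python3 -m handwheel '[[[0,0,0.01,0,0,0,255],[0,0,0.02,0,0,0,255],[0,0,0.02,0,0,0,255]]]' |grep -E 'pos|^force'
```

```text
eef_pos: [0.4364, 0.3776, 0.1364]
force: [-0.1, -1.2, -0.9]
eef_pos: [0.4368, 0.3779, 0.136]
force: [-1.4, -2.0, 5.7]
```

Base contact felt. I'll release, rise, and travel to small flask 2.

```bash
python3 -m handwheel '[[[0,0,0,0,0,0,220],[0,0,0,0,0,0,150],[0,0,0,0,0,0,60],[0,0,0,0,0,0,0],[0,0,0,0,0,0,0]]]' |grep -E 'pos|force|width'
python3 -m handwheel '[[[0,0,-0.2,0,0,0,0],[0,0,-0.4,0,0,0,0],[0,0,-0.6,0,0,0,0],[0,0,-0.8,0,0,0,0],[0,0,-1,0,0,0,0]]]' |grep -E 'pos|force|width'
python3 -m handwheel '[[[0,0,-0.1,0,0,0,0],[0,0,-0.3,0,0,0,0],[0,0,-0.3,0,0,0,0]]]' >/dev/null
for i in 1 2 3 4 5 6 7 8; do python3 -m handwheel '[[[0,-0.3,0,0,0,0,0],[0,-0.6,0,0,0,0,0],[0,-0.912,0,0,0,0,0]]]' >/dev/null; done
python3 -c "
from h import *
to(.4305,-.2055,.086,-np.pi)
import cv2;a=cams.grab_frame('top');b=cams.grab_frame('wrist');cv2.imwrite('pics/c3.png',cv2.hconcat([cv2.resize(a[130:290,80:250],None,fx=2.4,fy=2.4),b[:,80:430]]))"
```

```text
eef_pos: [0.4364, 0.3777, 0.1348]
force: [0.2, 0.3, 0.2]
width: 0.0515
gripper_force: 0.0
eef_pos: [0.4364, 0.3777, 0.2164]
force: [-0.9, -0.2, -0.1]
width: 0.0873
gripper_force: 0.0
shift [0.072 0.024 1.912] turn [-0.    -0.     0.002] | pos [ 0.4363 -0.2074  0.239 ] rpy [-3.142 -0.    -3.141] t 19.2 w 0.08769209208017871 gf 0.0
```

View pics/c3.png

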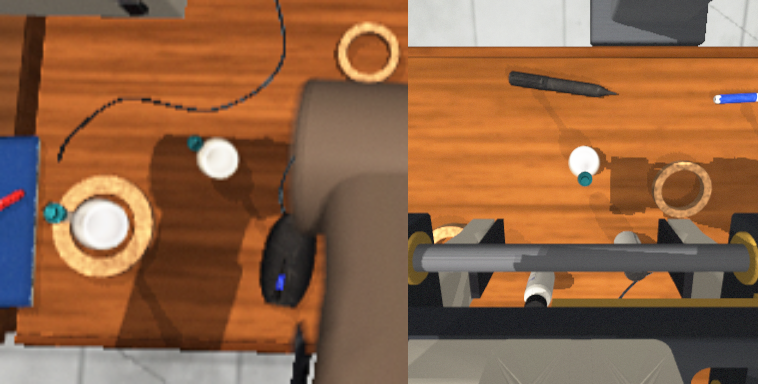

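The large flask stands in its ring, and the small flask is centred under the fingers.

```bash
python3 -m handwheel '[[[0.07,0.02,0.2,0,0,0,0],[0.07,0.02,0.4,0,0,0,0],[0.07,0.02,0.6,0,0,0,0],[0.07,0.02,0.8,0,0,0,0],[0.07,0.02,0.96,0,0,0,0]]]' >/dev/null
python3 -m handwheel '[[[0,0,0.25,0,0,0,0],[0,0,0.5,0,0,0,0],[0,0,0.75,0,0,0,0],[0,0,0.9,0,0,0,0],[0,0,0.95,0,0,0,60]]]' 12|grep pos
for i in 1 2; do python3 -m handwheel '[[[0,0,0,0,0,0,120],[0,0,0,0,0,0,180],[0,0,0,0,0,0,255],[0,0,0,0,0,0,255],[0,0,0,0,0,0,255]]]'|grep -E 'pos|force|width'; done
python3 -c "
from h import *
to(.469,-.0743,.086,-np.pi)"
```

```text
eef_pos: [0.431, -0.2044, 0.0856]
eef_pos: [0.4313, -0.2044, 0.0863]
force: [0.1, 1.0, 0.4]
width: 0.0334
gripper_force: 0.0
eef_pos: [0.4313, -0.2044, 0.0861]
force: [-0.2, -0.4, -0.5]
width: 0.0111
gripper_force: 12.0
shift [-0.473  1.626  0.002] turn [-0.    -0.     0.002] | pos [ 0.4313 -0.2044  0.0861] rpy [-3.142 -0.    -3.141] t 21.8 w 0.011141140756563516 gf 11.996784657239914
```

```bash
python3 -m handwheel '[[[0,0,-0.12,0,0,0,255],[0,0,-0.3,0,0,0,255],[0,0,-0.5,0,0,0,255],[0,0,-0.65,0,0,0,255],[0,0,-0.75,0,0,0,255]]]' 14|grep -E 'pos|width|force'
for i in 1 2; do python3 -m handwheel '[[[-0.04,0.15,0,0,0,0,255],[-0.09,0.32,0,0,0,0,255],[-0.14,0.5,0,0,0,0,255],[-0.19,0.67,0,0,0,0,255],[-0.236,0.813,0,0,0,0,255]]]'|grep -E 'pos|width'; done
python3 -m handwheel '[[[0,0,0.15,0,0,0,255],[0,0,0.3,0,0,0,255],[0,0,0.45,0,0,0,255],[0,0,0.58,0,0,0,255],[0,0,0.66,0,0,0,255]]]'|grep -E 'pos|width'
python3 -m handwheel '[[[0,0,0.03,0,0,0,255],[0,0,0.05,0,0,0,255],[0,0,0.05,0,0,0,255]]]'|grep -E 'pos|width|^force'
python3 -c "
from h import *
to(.469,-.0743,.086,-np.pi)"
```

```text
eef_pos: [0.4316, -0.2045, 0.1474]
force: [-0.3, 0.3, -0.6]
width: 0.0106
gripper_force: 14.0
eef_pos: [0.4504, -0.1382, 0.146]
width: 0.0111
eef_pos: [0.4692, -0.0734, 0.1462]
width: 0.011
eef_pos: [0.4686, -0.0746, 0.0924]
width: 0.0107
eef_pos: [0.4691, -0.0743, 0.0895]
force: [0.4, 0.3, -0.4]
width: 0.0105
shift [ 0.001 -0.     0.044] turn [0.    0.001 0.002] | pos [ 0.4691 -0.0743  0.0895] rpy [ 3.142  0.    -3.141] t 24.675 w 0.010484253594009105 gf 13.99619847536087
```

```bash
python3 -m handwheel '[[[0,0,0.02,0,0,0,255],[0,0,0.035,0,0,0,255],[0,0,0.045,0,0,0,255],[0,0,0.055,0,0,0,255],[0,0,0.055,0,0,0,255]]]' |grep -E 'pos|^force'
python3 -m handwheel '[[[0,0,0,0,0,0,220],[0,0,0,0,0,0,150],[0,0,0,0,0,0,60],[0,0,0,0,0,0,0],[0,0,0,0,0,0,0]]]' |grep -E 'pos|force|width'
python3 -m handwheel '[[[0,0,-0.2,0,0,0,0],[0,0,-0.4,0,0,0,0],[0,0,-0.6,0,0,0,0],[0,0,-0.8,0,0,0,0],[0,0,-1,0,0,0,0]]]' |grep -E 'pos|force|width'
for i in 1 2; do python3 -m handwheel '[[[0.04,0.3,-0.05,0,0,0,0],[0.08,0.6,-0.05,0,0,0,0],[0.105,0.85,-0.05,0,0,0,0]]]'|grep pos; done
python3 -c "
from h import *
to(.452,.0618,.086,-np.pi)
import cv2;a=cams.grab_frame('wrist');cv2.imwrite('pics/w4.png',a)"
```

```text
eef_pos: [0.4695, -0.0744, 0.0859]
force: [-1.9, -0.0, 9.0]
eef_pos: [0.4689, -0.0743, 0.0849]
force: [0.5, -0.1, 0.2]
width: 0.0464
gripper_force: 0.0
eef_pos: [0.4688, -0.0743, 0.1655]
force: [0.3, 0.8, 0.3]
width: 0.087
gripper_force: 0.0
eef_pos: [0.4603, -0.0056, 0.1691]
eef_pos: [0.4518, 0.0625, 0.173]
shift [-0.002 -0.009  1.088] turn [0.    0.    0.002] | pos [0.4518 0.0625 0.173 ] rpy [ 3.142  0.    -3.14 ] t 27.3 w 0.08767934230702913 gf 0.0
```

View pics/w4.png

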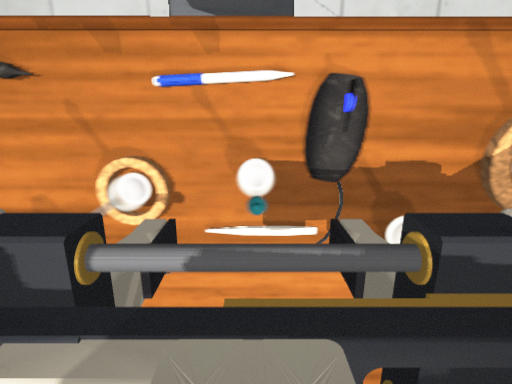

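Small flask 2 sits in its ring at (130,190), and the next flask is centred at (257,204).

```bash
python3 -m handwheel '[[[0,0,0.25,0,0,0,0],[0,0,0.5,0,0,0,0],[0,0,0.75,0,0,0,0],[0,0,0.9,0,0,0,0],[0,0,0.99,0,0,0,0]]]' |grep pos
python3 -m handwheel '[[[0,0,0.06,0,0,0,0],[0,0,0.1,0,0,0,60],[0,0,0.1,0,0,0,120]]]' 12|grep pos
for i in 1 2; do python3 -m handwheel '[[[0,0,0,0,0,0,180],[0,0,0,0,0,0,255],[0,0,0,0,0,0,255],[0,0,0,0,0,0,255],[0,0,0,0,0,0,255]]]'|grep -E 'pos|force|width'; done
python3 -c "
from h import *
to(.6615,.0602,.086,-np.pi)"
```

```text
eef_pos: [0.452, 0.0615, 0.0933]
eef_pos: [0.4521, 0.0617, 0.0859]
eef_pos: [0.452, 0.0617, 0.0858]
force: [-0.7, -0.6, 0.6]
width: 0.0233
gripper_force: 0.0
eef_pos: [0.4519, 0.0616, 0.0857]
force: [0.4, 0.1, -0.6]
width: 0.0104
gripper_force: 12.0
shift [-2.62  -0.02  -0.004] turn [-0.    -0.     0.001] | pos [0.4519 0.0616 0.0857] rpy [-3.142 -0.    -3.141] t 29.6 w 0.010408737843045492 gf 11.996955871582031
```

```bash
python3 -m handwheel '[[[0,0,-0.12,0,0,0,255],[0,0,-0.3,0,0,0,255],[0,0,-0.5,0,0,0,255],[0,0,-0.65,0,0,0,255],[0,0,-0.75,0,0,0,255]]]' 14|grep -E 'pos|width|force'
for i in 1 2 3; do python3 -m handwheel '[[[-0.16,0,0,0,0,0,255],[-0.34,0,0,0,0,0,255],[-0.52,0,0,0,0,0,255],[-0.7,0,0,0,0,0,255],[-0.873,-0.007,0,0,0,0,255]]]'|grep -E 'pos|width'; done
python3 -m handwheel '[[[0,0,0.15,0,0,0,255],[0,0,0.3,0,0,0,255],[0,0,0.45,0,0,0,255],[0,0,0.58,0,0,0,255],[0,0,0.66,0,0,0,255]]]'|grep -E 'pos|width'
python3 -m handwheel '[[[0,0,0.03,0,0,0,255],[0,0,0.05,0,0,0,255],[0,0,0.05,0,0,0,255]]]'|grep -E 'pos|width|^force'
python3 -c "
from h import *
to(.6615,.0602,.086,-np.pi)"
```

```text
eef_pos: [0.4522, 0.0618, 0.1467]
force: [-0.4, 0.3, -1.2]
width: 0.0109
gripper_force: 14.0
eef_pos: [0.5229, 0.061, 0.1453]
width: 0.0107
eef_pos: [0.5927, 0.0607, 0.1457]
width: 0.0109
eef_pos: [0.6625, 0.0602, 0.1457]
width: 0.0105
eef_pos: [0.6612, 0.0601, 0.0921]
width: 0.0107
eef_pos: [0.6617, 0.0602, 0.0892]
force: [0.1, 0.1, -0.2]
width: 0.0106
shift [0.002 0.    0.04 ] turn [0.    0.001 0.002] | pos [0.6617 0.0602 0.0892] rpy [ 3.141  0.    -3.141] t 33.1 w 0.010603787295942602 gf 13.997181951999664
```

```bash
python3 -m handwheel '[[[0,0,0.02,0,0,0,255],[0,0,0.035,0,0,0,255],[0,0,0.045,0,0,0,255],[0,0,0.052,0,0,0,255],[0,0,0.052,0,0,0,255]]]' |grep -E 'pos|^force'
python3 -m handwheel '[[[0,0,0,0,0,0,220],[0,0,0,0,0,0,150],[0,0,0,0,0,0,60],[0,0,0,0,0,0,0],[0,0,0,0,0,0,0]]]' |grep -E 'pos|force|width'
python3 -m handwheel '[[[0,0,-0.2,0,0,0,0],[0,0,-0.4,0,0,0,0],[0,0,-0.6,0,0,0,0],[0,0,-0.8,0,0,0,0],[0,0,-1,0,0,0,0]]]' |grep -E 'pos|force|width'
python3 -m handwheel '[[[0,0,-0.2,0,0,0,0],[0,0,-0.3,0,0,0,0]]]' |grep pos
for i in 1 2 3; do python3 -m handwheel '[[[0.19,0.25,0,0,0,0,0],[0.38,0.5,0,0,0,0,0],[0.583,0.741,0,0,0,0,0]]]'|grep pos; done
python3 -c "
from h import *
to(.5215,.238,.109,-np.pi)
import cv2;a=cams.grab_frame('wrist');cv2.imwrite('pics/w5.png',a)"
```

```text
eef_pos: [0.6619, 0.0602, 0.0856]
force: [-1.4, -0.1, 5.0]
eef_pos: [0.6615, 0.0601, 0.0847]
force: [-0.0, -0.2, 0.4]
width: 0.0462
gripper_force: 0.0
eef_pos: [0.6616, 0.0602, 0.1663]
force: [-0.3, -0.2, 0.1]
width: 0.0873
gripper_force: 0.0
eef_pos: [0.6619, 0.0603, 0.1902]
eef_pos: [0.6142, 0.1198, 0.1886]
eef_pos: [0.5675, 0.1792, 0.1887]
eef_pos: [0.5208, 0.2385, 0.1887]
shift [-0.009 -0.006  0.996] turn [-0.001 -0.001  0.002] | pos [0.5208 0.2385 0.1887] rpy [-3.141 -0.    -3.141] t 36.35 w 0.08749017529270738 gf 0.0
```

View pics/w5.png

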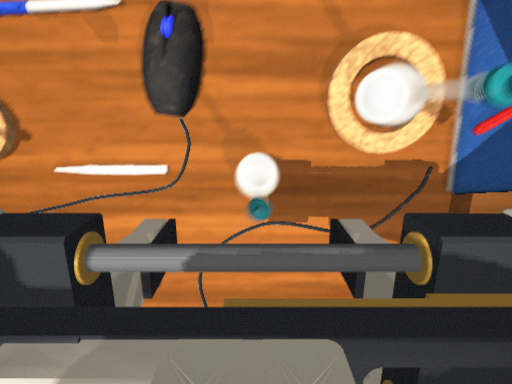

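The medium flask's stopper at (260,208) lies about 2 mm to +y of centre, so I'll correct and grip.

```bash
python3 -m handwheel '[[[0,0.02,0.25,0,0,0,0],[0,0.02,0.5,0,0,0,0],[0,0.02,0.75,0,0,0,0],[0,0.02,0.9,0,0,0,0],[0,0.02,0.98,0,0,0,0]]]' |grep pos
python3 -m handwheel '[[[0,0,0,0,0,0,0],[0,0,0,0,0,0,60],[0,0,0,0,0,0,120]]]' 12|grep pos
for i in 1 2; do python3 -m handwheel '[[[0,0,0,0,0,0,180],[0,0,0,0,0,0,255],[0,0,0,0,0,0,255],[0,0,0,0,0,0,255],[0,0,0,0,0,0,255]]]'|grep -E 'pos|force|width'; done
python3 -c "
from h import *
to(.569,-.3913,.109,-np.pi)"
```

```text
eef_pos: [0.5214, 0.2393, 0.1099]
eef_pos: [0.5218, 0.2397, 0.111]
eef_pos: [0.5215, 0.2395, 0.1104]
force: [0.5, -0.4, -0.3]
width: 0.0229
gripper_force: 0.0
eef_pos: [0.5214, 0.2394, 0.1103]
force: [0.3, 0.0, -0.5]
width: 0.0135
gripper_force: 12.0
shift [-0.589 -7.884  0.017] turn [-0.    -0.     0.001] | pos [0.5214 0.2394 0.1103] rpy [-3.141 -0.    -3.141] t 38.65 w 0.013502048599381367 gf 11.994568258523941
```

```bash
for i in 1 2; do python3 -m handwheel '[[[0,0,-0.15,0,0,0,255],[0,0,-0.35,0,0,0,255],[0,0,-0.6,0,0,0,255],[0,0,-0.77,0,0,0,255],[0,0,-0.87,0,0,0,255]]]' 16|grep -E 'pos|width|force'; done
for i in 1 2 3 4 5 6 7 8 9; do python3 -m handwheel '[[[-0.013,-0.175,0,0,0,0,255],[-0.026,-0.35,0,0,0,0,255],[-0.039,-0.525,0,0,0,0,255],[-0.052,-0.7,0,0,0,0,255],[-0.0655,-0.876,0,0,0,0,255]]]' |grep -E 'pos|width' | tr '\n' ' ';echo; done
python3 -c "
from h import *
to(.569,-.3913,.1105,-np.pi)
import cv2;a=cams.grab_frame('wrist');b=cams.grab_frame('top')
cv2.imwrite('pics/w6.png',cv2.hconcat([a[:,80:430],cv2.resize(b[120:280,90:280],None,fx=2.4,fy=2.4)[:384,:449]]))"
```

```text
eef_pos: [0.5218, 0.2397, 0.1815]
force: [-0.8, -0.7, -0.7]
width: 0.0131
gripper_force: 16.0
eef_pos: [0.5216, 0.2396, 0.2505]
force: [-0.6, -0.3, -1.0]
width: 0.013
gripper_force: 16.0
eef_pos: [0.5268, 0.1682, 0.2495] width: 0.0135 
eef_pos: [0.5321, 0.0984, 0.2496] width: 0.0135 
eef_pos: [0.5374, 0.0283, 0.2496] width: 0.0131 
eef_pos: [0.5427, -0.0418, 0.2496] width: 0.0133 
eef_pos: [0.548, -0.1118, 0.2496] width: 0.0133 
eef_pos: [0.5533, -0.1819, 0.2495] width: 0.0133 
eef_pos: [0.5586, -0.252, 0.2496] width: 0.0135 
eef_pos: [0.5639, -0.3221, 0.2496] width: 0.0127 
eef_pos: [0.5692, -0.3921, 0.2496] width: 0.0134 
shift [0.002 0.011 1.739] turn [-0.    -0.     0.002] | pos [ 0.5692 -0.3921  0.2496] rpy [-3.142 -0.    -3.141] t 45.525 w 0.013378753005936429 gf 15.994051694869995
```

View pics/w6.png

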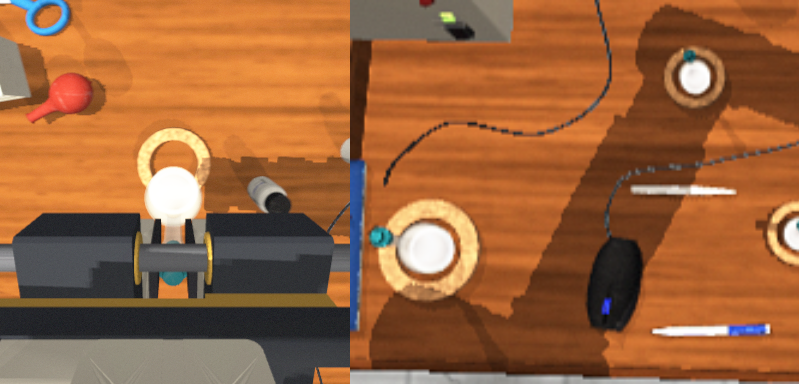

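The three placed flasks stand in their rings, and the medium one hangs straight over its ring at (175,165). I'll lower it.

```bash
python3 -m handwheel '[[[0,0.01,0.1,0,0,0,255],[0,0.01,0.27,0,0,0,255],[0,0.01,0.45,0,0,0,255],[0,0.01,0.63,0,0,0,255],[0,0.01,0.8,0,0,0,255]]]' |grep pos
python3 -m handwheel '[[[0,0,0.18,0,0,0,255],[0,0,0.36,0,0,0,255],[0,0,0.54,0,0,0,255],[0,0,0.7,0,0,0,255],[0,0,0.8,0,0,0,255]]]' |grep -E 'pos|^force'
python3 -m handwheel '[[[0,0,0.04,0,0,0,255],[0,0,0.08,0,0,0,255],[0,0,0.1,0,0,0,255],[0,0,0.1,0,0,0,255]]]' |grep -E 'pos|^force'
python3 -c "
from h import *
to(.569,-.3913,.1105,-np.pi)"
```

```text
eef_pos: [0.569, -0.3902, 0.1843]
eef_pos: [0.5689, -0.3903, 0.1206]
force: [0.5, -0.5, -0.9]
eef_pos: [0.5692, -0.3904, 0.1138]
force: [0.5, -0.0, -1.3]
shift [ 0.003 -0.011  0.041] turn [-0.     0.001  0.002] | pos [ 0.5692 -0.3904  0.1138] rpy [-3.141  0.    -3.141] t 47.375 w 0.013464740707299114 gf 15.993863940238953
```

```bash
python3 -m handwheel '[[[0,0,0.02,0,0,0,255],[0,0,0.035,0,0,0,255],[0,0,0.045,0,0,0,255],[0,0,0.052,0,0,0,255],[0,0,0.052,0,0,0,255]]]' |grep -E 'pos|^force'
python3 -m handwheel '[[[0,0,0,0,0,0,220],[0,0,0,0,0,0,150],[0,0,0,0,0,0,60],[0,0,0,0,0,0,0],[0,0,0,0,0,0,0]]]' |grep -E 'pos|force|width'
for i in 1 2; do python3 -m handwheel '[[[0,0,-0.2,0,0,0,0],[0,0,-0.4,0,0,0,0],[0,0,-0.6,0,0,0,0],[0,0,-0.8,0,0,0,0],[0,0,-0.8,0,0,0,0]]]' |grep -E 'pos|force|width';done
for i in 1 2 3; do python3 -m handwheel '[[[0.3,0.3,0,0,0,0,0],[0.5,0.6,0,0,0,0,0],[0.5,0.9,0,0,0,0,0]]]' |grep pos;done
python3 -c "
from h import *
import cv2;b=cams.grab_frame('top')
cv2.imwrite('pics/f.png',cv2.resize(b[130:280,90:430],(800,353)))
for n,u,v in [('A',303.2,186.8)]: pass"
```

```text
eef_pos: [0.5694, -0.3905, 0.1103]
force: [-2.2, 1.5, 4.4]
eef_pos: [0.5691, -0.3904, 0.1092]
force: [0.2, -0.7, -0.2]
width: 0.0476
gripper_force: 0.0
eef_pos: [0.57, -0.3909, 0.1757]
force: [0.4, -0.6, -1.1]
width: 0.0877
gripper_force: 0.0
eef_pos: [0.5699, -0.3908, 0.2395]
force: [0.7, -0.4, -0.2]
width: 0.0872
gripper_force: 0.0
eef_pos: [0.5277, -0.3177, 0.2371]
eef_pos: [0.4877, -0.2457, 0.2372]
eef_pos: [0.4476, -0.1738, 0.2372]
```

View pics/f.png

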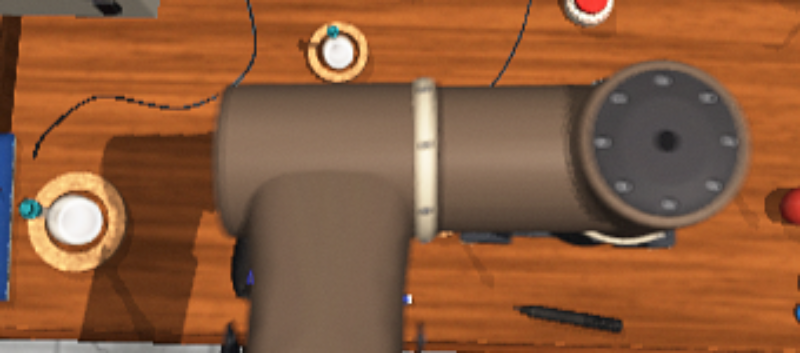

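The arm hides the right half here, but the large flask and the far small flask are fine. I'll check the rest in the scene view.

```bash
python3 -c "
from h import *
import cv2
cv2.imwrite('pics/g.png',cv2.hconcat([cams.grab_frame('scene')[100:300,180:470],cams.grab_frame('wrist')[:200]]))"
```

```text
(no output)
```

View pics/g.png

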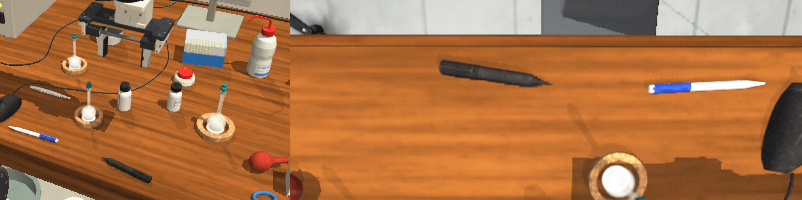

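The scene view shows both small flasks and the medium one upright in their rings, with the bottles standing untouched at (125,97) and (175,97) in the crop.

```bash
python3 -c "
from station import arm
print(arm.job_done())"
```

```text
the job is handed in; nothing more can be done
None
```

All four flasks stand upright in the cork rings of their size, both sample bottles look untouched in the final pictures, and the job is handed in; no verdict came back.

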